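# Run a fingertip along the row of vial stoppers

## Robot

A 7-joint arm with a two-finger parallel gripper is mounted at the origin on the work surface. World frame = base frame: x ahead of the robot, y to its left, z up, the work surface at z = 0. Lengths are in m, angles in rad, forces in N, time in s.
With the tool pointing down it reaches from about 0.425 to 0.875 m from the base axis. Payload 4.7 kg.
Tool frame: the origin (TCP) lies between the finger pads, 19 mm behind the fingertips; this is the grasp point; z points along the fingers, y is the line along which they close (so a half turn about z gives the same grasp; the last joint's range is limited). The gripper opens to 87 mm and grips with 3 to 60 N. Pads are 19 mm wide; open, the fingers measure 117 mm over their backs; the gripper's body (75 mm by 190 mm) begins 51 mm behind the grasp point.
Start: joints at [-1.11, 0.321, -0.07, 1.45, 0.023, 1.371, -0.057], TCP at [0.281, 0.586, 0.241] pointing down, gripper open.
Joint ranges: [-2.86, 2.86], [-0.3, 2.09], [-1.38, 1.24], [0.06, 2.45], [-1.56, 4.7], [0.09, 2.05], [-2.69, 2.69]. Speed limits (rad/s): [2.57, 2.57, 3.14, 3.14, 3.14, 3.14, 3.14].

## Interface

Orientations are given as a rotation vector (axis times angle).
In Python, from bench import ctrl gives the robot as it stands. The module is installed in compiled form; this text tells all that it offers.
- The arm moves only by the shell command python3 -m handwheel 'ROWS' [FORCE]. ROWS is JSON, a list of rows, each a list of 7 numbers: the finger opening in m, from 0 to 0.087, then the shift along the tool's x, y, z in m, then the turn, a rotation vector about the tool's x, y, z in degrees. A call has 1 to 12 rows; each row shifts and turns the commanded pose from where the row before left it, along the tool's axes as they then stand; what a row does not reach is not made up. A row lasts 1/8 s, in which the tool goes at most 62.5 mm and 10.7 degrees, less where a joint would pass 70% of its speed; a pose out of reach is approached as far as the arm can. A call is refused whole if a number of a shift passes 0.0625 or a number of a turn 10.7, either way. A call with a gripper value outside its range is refused whole. The fingers move at their own pace and stop on an object; FORCE is the grip in N (left out, the last holds). Time passes only in rows, so rows that do not move let the fingers close. It gives the time, the measured TCP pose, the force, the opening and the grip force at its end, in the units of the state.
- ctrl.get_state(): the state, without advancing time (a new reading comes with each control period).
- ctrl.get_image(name): name is "scene" or "top"; returns (picture, depth): 384x512x3 uint8, blue, green, red; 384x512 float32, m along the optical axis (not along the pixel's ray), 0 where there is no reading.
- ctrl.camera_info(name): a dict with "intrinsics" (3x3 intrinsics, pixels), "D" ([k1, k2, p1, p2, k3] as OpenCV has them; the pictures are not rectified), "R" (3x3) and "t" (3): a world point X has camera coordinates R X + t. Camera axes: x right, y down, z forward; pixel columns grow to the right and rows downward; lengths in m; the calibration is good to about 2 mm. A picture is of the moment at which its call begins. camera_info takes no time and is no camera call.
- ctrl.close_job(): hands the job in; it is judged then, once.
The state is a dict: "time": time; "joint_positions": joint angles; "qd": joint speeds; "joint_torque": joint torques, N m; "position": TCP position; "tool_rot": TCP orientation; "ft_force": force on the tool from outside, world axes, zero at the start; "torque": the same for the moment, N m; "grip_width": opening from 0.0 (shut) to 1.0 (fully open); "grip_force": force on a finger pad.
Only numpy, scipy, OpenCV 4.12 (cv2) and the standard library are available. Lean on these libraries where they do the work, as an engineer would, in place of code of your own. Each camera call takes 0.05 s, during which the arm holds its last target. There are 200 camera calls.

## Task

The stoppers in the curved row of sample vials are all standing a little proud. Put your closed fingertips on the red stopper and follow the curve of the row to the blue one, pressing each stopper fully home in turn with a light touch, in one pass without taking your hand away from the row until the blue one is down. Do not pull any stopper up, do not push hard, leave the loose jar, vial and cup where they stand, and finish with the hand clear.

Things in the scene. Friction and masses are not known exactly. Their poses are not given: they have to be found in the camera images.
- tray: Curved tray, fixed to the bench, at any yaw: white deck 48 mm wide, its top 46 mm up, with seven amber vials on an arc. Origin at bench height, z up. In its frame the row is an arc of radius 130 mm about x = -108 mm, y = 0; the middle vial is at x = 22 mm, y = 0, the others every 36 mm along the arc; red end at x = -19, y = -96 mm, blue end at x = -19, y = +96 mm.
- stopper0_top (a point): Centre of the top of a push-in vial stopper (red; first of the row). Round mushroom head 26 mm across: a 1.5 mm rim, then a shallow cone 5 mm high up to a 7 mm wide flat top. The top is 59 mm above the bench when fully home, up to 64 mm when proud.
- stopper0 (a joint): How far that stopper (red) is pushed in, m: 0 = standing 5 mm proud, 0.005 = fully home against its stop, negative = pulled up. It starts between 0 and 0.0012. It moves straight down under about 2 N and stays where it is left.
- stopper1_top (a point): The same point on another stopper of the same size and heights (grey; number 2 of seven counted from the red end).
- stopper1 (a joint): The same for the stopper number 2 of seven: 0 = 5 mm proud, 0.005 = fully home.
- stopper2_top (a point): The same point on another stopper of the same size and heights (grey; number 3 of seven counted from the red end).
- stopper2 (a joint): The same for the stopper number 3 of seven: 0 = 5 mm proud, 0.005 = fully home.
- stopper3_top (a point): The same point on another stopper of the same size and heights (grey; number 4 of seven counted from the red end).
- stopper3 (a joint): The same for the stopper number 4 of seven: 0 = 5 mm proud, 0.005 = fully home.
- stopper4_top (a point): The same point on another stopper of the same size and heights (grey; number 5 of seven counted from the red end).
- stopper4 (a joint): The same for the stopper number 5 of seven: 0 = 5 mm proud, 0.005 = fully home.
- stopper5_top (a point): The same point on another stopper of the same size and heights (grey; number 6 of seven counted from the red end).
- stopper5 (a joint): The same for the stopper number 6 of seven: 0 = 5 mm proud, 0.005 = fully home.
- stopper6_top (a point): The same point on another stopper of the same size and heights (blue; last of the row).
- stopper6 (a joint): The same for the blue stopper: 0 = 5 mm proud, 0.005 = fully home.
- jar: Bystander: loose amber jar with white cap, 52 mm across, 75 mm tall; origin at the centre of its underside.
- vial: Bystander: loose amber vial with black cap, 23 mm across, 49 mm tall; origin at the centre of its underside.
- dish: Bystander: loose open white porcelain cup, 64 mm across the rim, 35 mm tall; origin at the centre of its underside.

How it is judged:
On the way, in this order (a step that is already met when the one before it is completed fails the run):
1. the red stopper is pressed home (within 1.5 mm of its stop) (value of joint stopper0 above 0.0035 m), for 0.05 s.
2. stopper 2 from the red end is pressed home (within 1.5 mm of its stop) (value of joint stopper1 above 0.0035 m), for 0.05 s.
3. stopper 3 from the red end is pressed home (within 1.5 mm of its stop) (value of joint stopper2 above 0.0035 m), for 0.05 s.
4. stopper 4 from the red end is pressed home (within 1.5 mm of its stop) (value of joint stopper3 above 0.0035 m), for 0.05 s.
5. stopper 5 from the red end is pressed home (within 1.5 mm of its stop) (value of joint stopper4 above 0.0035 m), for 0.05 s.
6. stopper 6 from the red end is pressed home (within 1.5 mm of its stop) (value of joint stopper5 above 0.0035 m), for 0.05 s.
7. the blue stopper is pressed home (within 1.5 mm of its stop) (value of joint stopper6 above 0.0035 m), for 0.05 s.
At the end, for the whole second after the job is handed in: All seven stoppers are home (within 1.5 mm of their stops); the jar, vial and cup stand upright within 20 mm of where they started (value of joint each of stopper0, stopper1, stopper2, stopper3, stopper4, stopper5, stopper6 above 0.0035 m and distance of each of jar, vial, dish from where it was at the start of the episode below 0.02 m and angle between each of jar, vial, dish's own z axis and vertical below 0.2 rad); the robot touches nothing.
It fails at once if a stopper is pulled up by more than 2 mm above its proud position (value of joint any of stopper0, stopper1, stopper2, stopper3, stopper4, stopper5, stopper6 below -0.002 m).
It fails at once if the hand is raised away from the row (TCP more than 115 mm above the bench, about 35 mm above a light touch) after the red stopper is home and before the blue one is (value of joint stopper0 above 0.0035 m and not (value of joint stopper6 above 0.0035 m) and z of the grasp point in the frame of tray above 0.115 m).
It fails at once if the tray or a stopper is pushed with more than 40 N (contact force between any of the fingers, the arm and tray above 40 N).
It fails at once if the jar, vial or cup is moved more than 20 mm, lifted or tipped (distance of any of jar, vial, dish from where it was at the start of the episode above 0.02 m or height (world z) of any of jar, vial, dish above 0.012 m or angle between any of jar, vial, dish's own z axis and vertical above 0.3 rad).
It also fails if it takes over 54 s, if anything falls off the work surface, if the arm or the gripper's body presses on something with over 40 N, if the wrist force passes 120 N, or if a joint passes its speed limit or range.

## Working session

There is one attempt and no reset: what is moved stays moved. The work goes in short steps, Python scripts to look and compute and a shell command to move; the robot and the scene stay as the last step left them, time stands still between calls to the robot, and variables do not carry over. Pictures are saved under pics/ and viewed, at most 10 in all, crops included, and the job is handed in when it is done.

```bash
mkdir -p pics; python3 - <<'E'
from bench import ctrl
import cv2,numpy as np
for n in("top","scene"):
    im,d=ctrl.get_image(n); cv2.imwrite(f"pics/{n}0.png",im); np.savez(f"{n}0.npz",im=im,d=d)
    c=ctrl.camera_info(n); print(n,c)
print(ctrl.get_state())
E
```

```text
top {'intrinsics': array([[424.15823753,   0.        , 252.7708865 ],
       [  0.        , 424.15823753, 192.25931869],
       [  0.        ,   0.        ,   1.        ]]), 'D': array([-0.14500739,  0.        ,  0.        ,  0.        ,  0.        ]), 'R': array([[ 0.0258508 , -0.999665  ,  0.00127761],
       [-0.99191403, -0.02580918, -0.12425956],
       [ 0.12425091,  0.00194493, -0.99224893]]), 't': array([-0.00941811,  0.55281512,  0.90576527])}
scene {'intrinsics': array([[499.90392051,   0.        , 261.34503492],
       [  0.        , 499.90392051, 186.62911494],
       [  0.        ,   0.        ,   1.        ]]), 'D': array([-0.0055764,  0.       ,  0.       ,  0.       ,  0.       ]), 'R': array([[ 0.48366251,  0.87518687, -0.01088661],
       [ 0.51246748, -0.29324903, -0.80708245],
       [-0.70954045,  0.38477649, -0.59033837]]), 't': array([-0.31059824, -0.21413653,  1.28089506])}
{'time': 0.1, 'joint_positions': array([-1.10991265,  0.32175363, -0.07006859,  1.45150634,  0.02261514,
        1.37077611, -0.05688078]), 'qd': array([ 0.00200783, -0.00016742,  0.00025941, -0.00246619,  0.00021063,
       -0.00153023,  0.00014121]), 'joint_torque': array([-5.71497571e-05, -4.92568660e+01, -4.05669333e-01, -3.13397992e+01,
       -6.40531350e-02,  3.94804578e-02,  6.27388999e-05]), 'position': array([0.28071099, 0.58577896, 0.24029106]), 'tool_rot': array([-6.95874109e-01, -3.06328676e+00,  2.57049825e-03]), 'ft_force': array([-0.03536472,  0.36353508, -0.74531514]), 'torque': array([ 0.01232208, -0.00212431,  0.01948182]), 'grip_force': 0.0, 'grip_width': 1.0019434175424566}
```

View pics/top0.png

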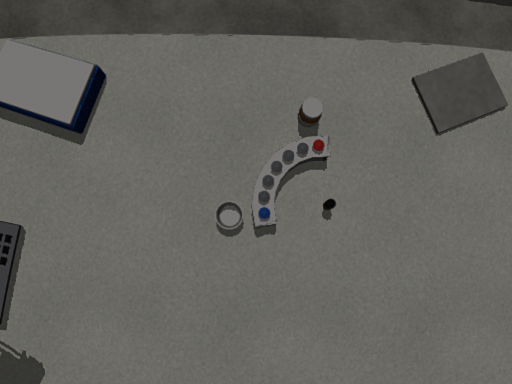

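View pics/scene0.png

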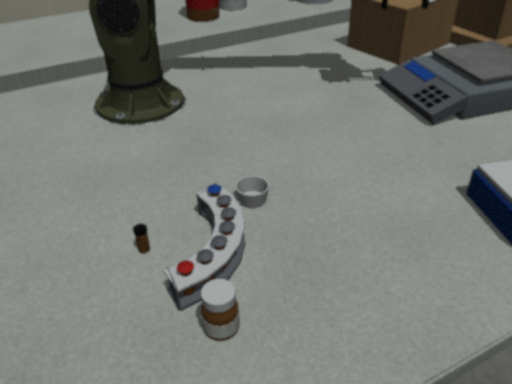

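The top view shows the row running from red at (318,145) to blue at (264,213). The jar is at (311,110), the cup at (229,216) and the vial at (329,204). In the scene view red is at (186,268) and blue at (214,189). Next I'll measure the stoppers.

```bash
cat > h.py <<'E'
import numpy as np,cv2
from bench import ctrl
def ray(n,uv):
    c=ctrl.camera_info(n);p=cv2.undistortPoints(np.array(uv,float).reshape(-1,1,2),c["intrinsics"],c["D"])[:,0]
    R=np.array(c["R"]);return -R.T@c["t"],np.c_[p,np.ones(len(p))]@R
def plane(n,uv,z):
    o,d=ray(n,uv);return o+d*((z-o[2])/d[:,2])[:,None]
def tri(a,b):
    out=[]
    for u,v in zip(a,b):
        o1,d1=ray("top",[u]);o2,d2=ray("scene",[v]);A=np.c_[d1[0],-d2[0]]
        s=np.linalg.lstsq(A,o2-o1,rcond=None)[0];p,q=o1+s[0]*d1[0],o2+s[1]*d2[0];out.append(np.r_[(p+q)/2,np.linalg.norm(p-q)])
    return np.array(out)
def blob(m,lo=20):
    n,l,s,c=cv2.connectedComponentsWithStats(m.astype(np.uint8));return [(c[i].round(2),s[i,4]) for i in range(1,n) if s[i,4]>=lo]
a=np.arange(-3,4)*36/130
model=np.c_[-108+130*np.cos(a),130*np.sin(a)]/1000
def fit(P):
    m=model.mean(0);q=P.mean(0);U,S,V=np.linalg.svd((model-m).T@(P-q));R=V.T@np.diag([1,np.linalg.det(V.T@U.T)])@U.T
    return R,q-R@m
E
python3 - <<'E'
from h import *
uv={}
for n,zs in(("top",.0605),("scene",.0605)):
    im=np.load(n+"0.npz")["im"];D=np.load(n+"0.npz")["d"];b,g,r=[im[...,i].astype(int) for i in range(3)]
    red=[x for x in blob((r>90)&(g<60)&(b<60))];blu=[x for x in blob((b>80)&(r<60)&(b>g+40))];print(n,red,blu)
    near=lambda L,p:min(L,key=lambda x:np.hypot(*(x[0]-p)))[0]
    pr=near(red,(318,145) if n=="top" else (186,268));pb=near(blu,(264,213) if n=="top" else (214,189))
    W=plane(n,[pr,pb],zs)
    # predict from ends
    v=W[1]-W[0];w=model[6]-model[0];th=np.arctan2(v[1],v[0])-np.arctan2(w[1],w[0]);R=np.array([[np.cos(th),-np.sin(th)],[np.sin(th),np.cos(th)]])
    t=(W[:,:2]-model[[0,6]]@R.T).mean(0);P=np.c_[model@R.T+t,np.full(7,zs)]
    c=ctrl.camera_info(n);pp=cv2.projectPoints(P,cv2.Rodrigues(np.array(c["R"]))[0],c["t"],c["intrinsics"],c["D"])[0][:,0]
    pts=[]
    gray=im.max(2)
    for i,q in enumerate(pp):
        x,y=q.round().astype(int);w_=gray[y-9:y+10,x-9:x+10]
        if i in(0,6): pts.append(pr if i==0 else pb);continue
        T,_=cv2.threshold(w_,0,255,cv2.THRESH_OTSU)
        disk=np.hypot(*(np.mgrid[-9:10,-9:10]))<8
        bl=blob((w_<T)&(w_>30)&disk,10);k=min(bl,key=lambda z:np.hypot(*(z[0]-9)));pts.append(k[0]+[x-9,y-9]);print(i,q.round(1),pts[-1],k[1],T)
    uv[n]=np.array(pts)
    X=plane(n,pts,zs);R,t=fit(X[:,:2]);res=(X[:,:2]-model@R.T-t)*1000
    print("len",np.linalg.norm(v)*1000,"yaw",np.degrees(np.arctan2(R[1,0],R[0,0])),t,"\n",X.round(4).tolist(),"\nres",res.round(1).tolist())
    big=cv2.resize(im,None,fx=4,fy=4,interpolation=cv2.INTER_CUBIC)
    for p in pts: cv2.circle(big,tuple(int(4*z+1.5) for z in p),3,(0,255,0),-1)
    m=uv[n].mean(0)*4;cv2.imwrite(f"pics/{n}1.png",big[int(m[1]-250):int(m[1]+250),int(m[0]-300):int(m[0]+300)])
    print([round(float(D[int(p[1]),int(p[0])]),3) for p in pts])
print(tri(uv["top"],uv["scene"]).round(4).tolist())
E
```

```text
top [(array([317.71, 143.81]), np.int32(72))] [(array([263.4 , 210.78]), np.int32(45))]
1 [302.1 146.5] [302.27 148.18] 111 89.0
2 [287.7 153.7] [287.93 155.79] 121 88.0
3 [275.7 164.7] [276.17 166.7 ] 118 89.0
4 [267.3 178.6] [267.64 180.86] 119 89.0
5 [262.9 194.5] [263.45 196.69] 123 90.0
len 190.05308300826766 yaw 52.76945060000119 [ 0.59468808 -0.06153753] 
 [[0.6606, -0.1351, 0.0605], [0.6498, -0.1011, 0.0605], [0.6318, -0.0698, 0.0605], [0.6069, -0.0445, 0.0605], [0.5753, -0.0266, 0.0605], [0.5406, -0.0184, 0.0605], [0.5102, -0.0189, 0.0605]] 
res [[1.8, 0.7], [-0.9, -0.2], [-1.5, -0.3], [-1.1, -0.5], [-1.4, -0.2], [-1.2, -0.2], [4.3, 0.7]]
[0.926, 0.923, 0.921, 0.92, 0.918, 0.913, 0.906]
scene [(array([184.92, 266.84]), np.int32(147))] [(array([419.62,  70.57]), np.int32(255)), (array([213.95, 188.63]), np.int32(78))]
1 [204.8 255. ] [205.03 255.76] 172 113.0
2 [219. 241.] [219.14 241.57] 173 112.0
3 [226.8 226.3] [226.79 226.29] 174 114.0
4 [228.1 212. ] [227.61 212.55] 166 113.0
5 [223.5 199.2] [223.14 200.3 ] 142 113.0
len 192.24601647208235 yaw 52.93722314835916 [ 0.59817056 -0.06268385] 
 [[0.6616, -0.1364, 0.0605], [0.655, -0.1018, 0.0605], [0.6372, -0.0704, 0.0605], [0.6107, -0.0446, 0.0605], [0.5801, -0.0284, 0.0605], [0.5467, -0.0206, 0.0605], [0.5084, -0.0203, 0.0605]] 
res [[-0.9, 0.4], [0.7, 0.1], [0.4, 0.1], [-0.8, 0.5], [0.0, -0.7], [1.5, -1.2], [-0.9, 0.8]]
[0.719, 0.738, 0.76, 0.789, 0.822, 0.847, 0.872]
[[0.6608, -0.1357, 0.0594, 0.0009], [0.6509, -0.1009, 0.0566, 0.0012], [0.6329, -0.0694, 0.0566, 0.0014], [0.6077, -0.044, 0.0579, 0.0013], [0.5759, -0.0267, 0.0568, 0.0002], [0.5412, -0.0184, 0.0559, 0.0002], [0.5098, -0.0198, 0.0613, 0.0019]]
```

View pics/top1.png

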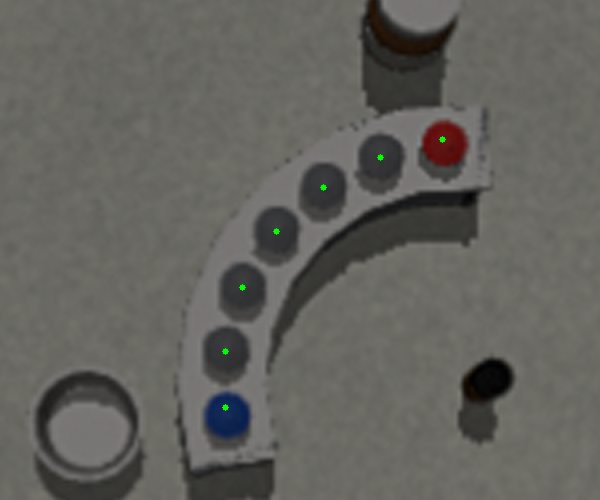

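The crop shows the red and blue masks missing the heads' shaded lower halves, and the grey blobs picking up shadow below. I'll refine both ends with saturation masks.

```bash
python3 - <<'E'
from h import *
uv={}
for n,a0,b0 in(("top",(318,145),(264,213)),("scene",(186,268),(214,189))):
    im=np.load(n+"0.npz")["im"].astype(int);b,g,r=[im[...,i] for i in range(3)]
    near=lambda L,p:min(L,key=lambda x:np.hypot(*(x[0]-p)))
    R_=near(blob((r>2*g)&(r>2*b)&(r>35)),a0);B_=near(blob((b>1.6*r)&(b-r>20)),b0);uv[n]=[R_[0],B_[0]]
    W=plane(n,uv[n],.0605);v=W[1]-W[0];w=model[6]-model[0]
    th=np.arctan2(v[1],v[0])-np.arctan2(w[1],w[0]);M=np.array([[np.cos(th),-np.sin(th)],[np.sin(th),np.cos(th)]])
    t=(W[:,:2]-model[[0,6]]@M.T).mean(0)
    print(n,R_,B_,"chord",np.linalg.norm(v)*1e3,"yaw",np.degrees(th),t,W.round(4).tolist())
    if n=="top":
        J=plane(n,[(312,107)],.075),plane(n,[(229.5,216)],.035),plane(n,[(330.5,203.5)],.049);print("jar,cup,vial",J)
        for name in "t": print((model@M.T+t).round(4).tolist())
print(tri(uv["top"],uv["scene"]).round(4).tolist())
E
```

```text
top (array([318.15, 144.85]), np.int32(94)) (array([263.98, 212.71]), np.int32(101)) chord 191.26155618978834 yaw 52.748656478091114 [ 0.59452014 -0.06198224] [[0.6583, -0.1361, 0.0605], [0.5061, -0.0203, 0.0605]]
jar,cup,vial (array([[ 0.73977365, -0.12027987,  0.075     ]]), array([[0.49881096, 0.0547798 , 0.035     ]]), array([[ 0.53071518, -0.16564631,  0.049     ]]))
[[0.6586, -0.1363], [0.6505, -0.1013], [0.6331, -0.0699], [0.6078, -0.0445], [0.5765, -0.0269], [0.5416, -0.0186], [0.5058, -0.0201]]
scene (array([184.96, 267.16]), np.int32(154)) (array([214.  , 188.82]), np.int32(91)) chord 192.32571876589114 yaw 52.8589508387 [ 0.59787256 -0.06228186] [[0.6622, -0.1366, 0.0605], [0.5089, -0.0204, 0.0605]]
[[0.6592, -0.1361, 0.0575, 0.0009], [0.5064, -0.0199, 0.0586, 0.0009]]
```

View pics/scene1.png

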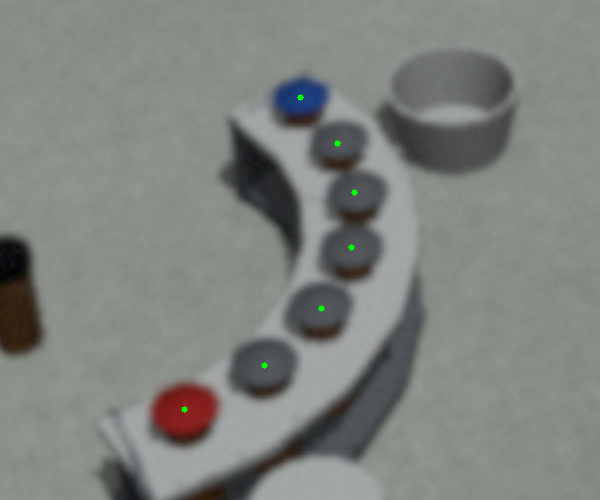

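The chord comes out at 191–192 mm against the model's 192, and yaw agrees between views at 52.8°. I'll use tray origin (0.5955, -0.062). I start with the approach at safe height, closing the fingers on the way.

```bash
cat >> h.py <<'E'
from scipy.spatial.transform import Rotation as Ro
th=np.radians(52.8);M=np.array([[np.cos(th),-np.sin(th)],[np.sin(th),np.cos(th)]]);STOP=model@M.T+[.5955,-.062]
def todo(i,z):
    s=ctrl.get_state();R=Ro.from_rotvec(s["tool_rot"]).as_matrix()
    print("t",s["time"],"pos",s["position"].round(4),"F",s["ft_force"].round(1),"toolz",R[:,2].round(3),"xdir",np.degrees(np.arctan2(R[1,0],R[0,0])).round(1),"grip",round(s["grip_width"],3),"mm:",(1000*R.T@(np.r_[STOP[i],z]-s["position"])).round(1))
    if i<6: print("hops from here, mm",(1000*np.c_[np.diff(STOP,axis=0),np.zeros(6)]@R).round(1).tolist())
E
python3 -m handwheel '[[0,-0.02,-0.015,0,0,0,0],[0,-0.04,-0.03,0,0,0,0],[0,-0.04,-0.03,0,0,0,0],[0,-0.04,-0.03,0,0,0,0],[0,-0.04,-0.03,0,0,0,0],[0,-0.04,-0.03,0,0,0,0],[0,-0.04,-0.03,0,0,0,0],[0,-0.04,-0.03,0,0,0,0],[0,-0.04,-0.03,0,0,0,0],[0,-0.04,-0.03,0,0,0,0],[0,-0.04,-0.03,0,0,0,0],[0,-0.02,-0.015,0,0,0,0]]' 20
python3 -c "
from h import *
todo(0,.14)"
```

```text
time: 1.6
position: [0.5359, 0.0949, 0.241]
tool_rot: [0.702, 3.062, -0.002]
ft_force: [0.7, -0.0, -0.1]
grip_width: 0.005
grip_force: 0.0
t 1.6 pos [0.5359 0.0949 0.241 ] F [ 0.7 -0.  -0.1] toolz [-0.    -0.001 -1.   ] xdir 154.2 grip 0.005 mm: [-212.1 -154.   101.2]
hops from here, mm [[22.6, 27.9, -0.0], [29.3, 20.7, -0.0], [33.9, 11.9, -0.0], [35.8, 2.1, -0.0], [35.0, -7.7, -0.0], [31.6, -17.0, 0.0]]
```

```bash

python3 -m handwheel '[[0,-0.03,-0.022,0,0,0,0],[0,-0.04,-0.03,0,0,0,0],[0,-0.04,-0.03,0,0,0,0],[0,-0.04,-0.03,0.02,0,0,0],[0,-0.04,-0.025,0.03,0,0,0],[0,-0.022,-0.017,0.03,0,0,0],[0,0,0,0.02,0,0,0],[0,0,0,0,0,0,0]]'
python3 - <<'E'
from h import *
todo(0,.084)
im,d=ctrl.get_image("top");cv2.imwrite("pics/top2.png",cv2.resize(im[90:250,200:380],None,fx=3,fy=3))
im,d=ctrl.get_image("scene");cv2.imwrite("pics/sc2.png",cv2.resize(im[120:360,80:330],None,fx=2.5,fy=2.5))
E
```

```text
time: 2.6
position: [0.6583, -0.1305, 0.1389]
tool_rot: [-0.694, -3.059, -0.001]
ft_force: [-0.2, -0.0, 0.4]
grip_width: 0.004
grip_force: 0.0
t 2.6 pos [ 0.6583 -0.1305  0.1389] F [-0.2 -0.   0.4] toolz [-0.004  0.002 -1.   ] xdir 154.4 grip 0.004 mm: [-4.  -4.6 54.9]
hops from here, mm [[22.4, 28.0, 0.1], [29.2, 20.8, 0.1], [33.8, 12.0, 0.2], [35.8, 2.3, 0.2], [35.1, -7.6, 0.2], [31.7, -16.9, 0.2]]
```

View pics/sc2.png

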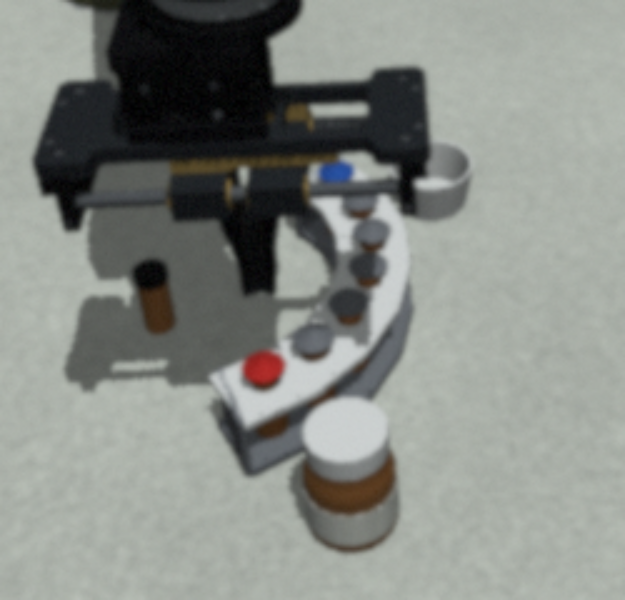

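The closed fingertips at crop (258,290) hang directly over the red stopper at (263,368), as planned. Now I lower and press red.

```bash

python3 -m handwheel '[[0,-0.004,-0.005,0.015,0,0,0],[0,0,0,0.02,0,0,0],[0,0,0,0.015,0,0,0],[0,0,0,0.003,0,0,0],[0,0,0,0,0,0,0]]'
python3 -c "
from h import *
todo(0,.078)"
python3 -m handwheel '[[0,0,0,0.002,0,0,0],[0,0,0,0.002,0,0,0],[0,0,0,0.002,0,0,0],[0,0,0,0,0,0,0]]'
python3 -c "
from h import *
todo(0,.078)"
```

```text
time: 3.32
position: [0.6611, -0.1382, 0.0879]
tool_rot: [-0.696, -3.063, 0.0]
ft_force: [0.0, -0.5, 0.4]
grip_width: 0.005
grip_force: 0.0
t 3.325 pos [ 0.6611 -0.1382  0.0879] F [ 0.  -0.5  0.4] toolz [-0.  0. -1.] xdir 154.4 grip 0.005 mm: [2.2 1.1 9.9]
hops from here, mm [[22.5, 28.0, 0.0], [29.2, 20.8, 0.0], [33.8, 12.0, 0.0], [35.8, 2.3, 0.0], [35.1, -7.6, 0.0], [31.7, -16.9, 0.0]]
time: 3.82
position: [0.6613, -0.1382, 0.0823]
tool_rot: [0.696, 3.063, 0.0]
ft_force: [0.1, 0.6, -0.1]
grip_width: 0.003
grip_force: 0.0
t 3.825 pos [ 0.6613 -0.1382  0.0823] F [ 0.1  0.6 -0.1] toolz [ 0.  0. -1.] xdir 154.4 grip 0.003 mm: [2.3 1.1 4.3]
hops from here, mm [[22.5, 28.0, -0.0], [29.3, 20.8, -0.0], [33.8, 12.0, -0.0], [35.8, 2.3, -0.0], [35.1, -7.6, -0.0], [31.7, -16.9, -0.0]]
```

```bash

python3 -m handwheel '[[0,0.002,0.001,0,0,0,0],[0,0,0,0.001,0,0,0],[0,0,0,0.001,0,0,0],[0,0,0,0,0,0,0]]'
python3 -m handwheel '[[0,0,0,0.001,0,0,0],[0,0,0,0.001,0,0,0],[0,0,0,0,0,0,0]]'
python3 -m handwheel '[[0,0,0,0.0005,0,0,0],[0,0,0,0.0005,0,0,0],[0,0,0,0,0,0,0]]'
python3 -c "
from h import *
todo(0,.078)"
```

```text
time: 4.32
position: [0.6597, -0.1363, 0.0802]
tool_rot: [-0.696, -3.063, -0.0]
ft_force: [-0.7, 0.9, 1.6]
grip_width: 0.004
grip_force: 0.8
time: 4.7
position: [0.6599, -0.1364, 0.0782]
tool_rot: [0.696, 3.063, 0.0]
ft_force: [-1.1, 0.2, 1.5]
grip_width: 0.006
grip_force: 0.8
time: 5.08
position: [0.66, -0.1364, 0.0781]
tool_rot: [0.696, 3.063, 0.001]
ft_force: [-2.9, 1.8, 6.2]
grip_width: 0.006
grip_force: 3.0
t 5.075 pos [ 0.66   -0.1364  0.0781] F [-2.9  1.8  6.2] toolz [ 0.  0. -1.] xdir 154.4 grip 0.006 mm: [0.3 0.  0.1]
hops from here, mm [[22.5, 28.0, 0.0], [29.3, 20.8, 0.0], [33.8, 12.0, -0.0], [35.8, 2.3, -0.0], [35.1, -7.6, -0.0], [31.7, -16.9, -0.0]]
```

Red is home: TCP z is 0.0781 (expected 0.078) at a gentle 6 N. Now a low hop of 9 mm to stopper 2, with the same press depth.

```bash

python3 -m handwheel '[[0,0,0,-0.005,0,0,0],[0,0,0,-0.005,0,0,0],[0,0.0075,0.0095,0,0,0,0],[0,0.0075,0.0095,0,0,0,0],[0,0.0075,0.009,0,0,0,0],[0,0,0,0.002,0,0,0],[0,0,0,0.002,0,0,0],[0,0,0,0.002,0,0,0],[0,0,0,0.002,0,0,0],[0,0,0,0.001,0,0,0],[0,0,0,0.001,0,0,0],[0,0,0,0,0,0,0]]'
python3 -c "
from h import *
todo(1,.078)"
```

```text
time: 6.58
position: [0.6517, -0.1021, 0.0781]
tool_rot: [0.697, 3.063, -0.0]
ft_force: [-2.4, -0.6, 5.3]
grip_width: 0.003
grip_force: 2.7
t 6.575 pos [ 0.6517 -0.1021  0.0781] F [-2.4 -0.6  5.3] toolz [ 0. -0. -1.] xdir 154.4 grip 0.003 mm: [0.5 0.6 0.1]
hops from here, mm [[22.5, 28.0, -0.0], [29.3, 20.8, -0.0], [33.8, 12.0, -0.0], [35.8, 2.3, -0.0], [35.1, -7.6, -0.0], [31.7, -16.9, -0.0]]
```

Stopper 2 is home by the same signs (z 0.0781, 5 N). On to 3.

```bash

python3 -m handwheel '[[0,0,0,-0.005,0,0,0],[0,0,0,-0.005,0,0,0],[0,0.01,0.007,0,0,0,0],[0,0.01,0.007,0,0,0,0],[0,0.01,0.007,0,0,0,0],[0,0,0,0.002,0,0,0],[0,0,0,0.002,0,0,0],[0,0,0,0.002,0,0,0],[0,0,0,0.002,0,0,0],[0,0,0,0.001,0,0,0],[0,0,0,0.001,0,0,0],[0,0,0,0,0,0,0]]'
python3 -c "
from h import *
todo(2,.078)"
```

```text
time: 8.07
position: [0.6338, -0.0699, 0.0781]
tool_rot: [0.696, 3.063, 0.0]
ft_force: [-2.8, 0.2, 6.0]
grip_width: 0.005
grip_force: 2.9
t 8.075 pos [ 0.6338 -0.0699  0.0781] F [-2.8  0.2  6. ] toolz [ 0.  0. -1.] xdir 154.4 grip 0.005 mm: [-0.3  0.1  0.1]
hops from here, mm [[22.5, 28.0, 0.0], [29.3, 20.8, -0.0], [33.8, 12.0, -0.0], [35.8, 2.3, -0.0], [35.1, -7.6, -0.0], [31.7, -16.9, -0.0]]
```

```bash

python3 -m handwheel '[[0,0,0,-0.005,0,0,0],[0,0,0,-0.005,0,0,0],[0,0.0112,0.004,0,0,0,0],[0,0.0112,0.004,0,0,0,0],[0,0.0112,0.004,0,0,0,0],[0,0,0,0.002,0,0,0],[0,0,0,0.002,0,0,0],[0,0,0,0.002,0,0,0],[0,0,0,0.002,0,0,0],[0,0,0,0.001,0,0,0],[0,0,0,0.001,0,0,0],[0,0,0,0,0,0,0]]'
python3 -c "
from h import *
todo(3,.078)"
```

```text
time: 9.57
position: [0.6087, -0.0444, 0.078]
tool_rot: [0.696, 3.063, 0.0]
ft_force: [-2.4, 1.6, 5.3]
grip_width: 0.004
grip_force: 2.9
t 9.575 pos [ 0.6087 -0.0444  0.078 ] F [-2.4  1.6  5.3] toolz [ 0.  0. -1.] xdir 154.4 grip 0.004 mm: [-0.1 -0.  -0. ]
hops from here, mm [[22.5, 28.0, 0.0], [29.3, 20.8, 0.0], [33.8, 12.0, -0.0], [35.8, 2.3, -0.0], [35.1, -7.6, -0.0], [31.7, -16.9, -0.0]]
```

```bash

python3 -m handwheel '[[0,0,0,-0.005,0,0,0],[0,0,0,-0.005,0,0,0],[0,0.012,0.0008,0,0,0,0],[0,0.012,0.0008,0,0,0,0],[0,0.012,0.0008,0,0,0,0],[0,0,0,0.002,0,0,0],[0,0,0,0.002,0,0,0],[0,0,0,0.002,0,0,0],[0,0,0,0.002,0,0,0],[0,0,0,0.001,0,0,0],[0,0,0,0.001,0,0,0],[0,0,0,0,0,0,0]]'
python3 -c "
from h import *
todo(4,.078)"
```

```text
time: 11.08
position: [0.5775, -0.0268, 0.078]
tool_rot: [0.696, 3.063, 0.0]
ft_force: [-1.8, 1.4, 5.7]
grip_width: 0.006
grip_force: 2.9
t 11.075 pos [ 0.5775 -0.0268  0.078 ] F [-1.8  1.4  5.7] toolz [ 0.001  0.    -1.   ] xdir 154.4 grip 0.006 mm: [-0.1 -0.1  0. ]
hops from here, mm [[22.5, 28.0, -0.0], [29.3, 20.8, -0.0], [33.8, 12.0, -0.0], [35.8, 2.3, -0.0], [35.1, -7.6, -0.0], [31.7, -16.9, -0.0]]
```

```bash

python3 -m handwheel '[[0,0,0,-0.005,0,0,0],[0,0,0,-0.005,0,0,0],[0,0.0117,-0.0025,0,0,0,0],[0,0.0117,-0.0025,0,0,0,0],[0,0.0117,-0.0025,0,0,0,0],[0,0,0,0.002,0,0,0],[0,0,0,0.002,0,0,0],[0,0,0,0.002,0,0,0],[0,0,0,0.002,0,0,0],[0,0,0,0.001,0,0,0],[0,0,0,0.001,0,0,0],[0,0,0,0,0,0,0]]'
python3 -c "
from h import *
todo(5,.078)"
```

```text
time: 12.58
position: [0.5426, -0.0182, 0.078]
tool_rot: [0.696, 3.063, 0.001]
ft_force: [-2.1, 0.6, 6.6]
grip_width: 0.013
grip_force: 3.0
t 12.575 pos [ 0.5426 -0.0182  0.078 ] F [-2.1  0.6  6.6] toolz [ 0.001  0.    -1.   ] xdir 154.4 grip 0.013 mm: [-0.2 -0.4 -0. ]
hops from here, mm [[22.5, 28.0, 0.0], [29.3, 20.8, 0.0], [33.8, 12.0, -0.0], [35.8, 2.3, -0.0], [35.1, -7.6, -0.0], [31.7, -16.9, -0.0]]
```

```bash

python3 -m handwheel '[[0,0,0,-0.005,0,0,0],[0,0,0,-0.005,0,0,0],[0,0.0105,-0.0058,0,0,0,0],[0,0.0105,-0.0058,0,0,0,0],[0,0.0105,-0.0058,0,0,0,0],[0,0,0,0.002,0,0,0],[0,0,0,0.002,0,0,0],[0,0,0,0.002,0,0,0],[0,0,0,0.002,0,0,0],[0,0,0,0.001,0,0,0],[0,0,0,0.001,0,0,0],[0,0,0,0,0,0,0]]'
python3 -c "
from h import *
todo(6,.078)
im,d=ctrl.get_image('scene');cv2.imwrite('pics/sc3.png',cv2.resize(im[120:360,80:330],None,fx=2.5,fy=2.5))"
```

```text
time: 14.08
position: [0.5067, -0.0201, 0.078]
tool_rot: [0.696, 3.063, 0.001]
ft_force: [-2.6, 0.8, 7.5]
grip_width: 0.007
grip_force: 3.3
t 14.075 pos [ 0.5067 -0.0201  0.078 ] F [-2.6  0.8  7.5] toolz [ 0.  0. -1.] xdir 154.4 grip 0.007 mm: [-0.1  0.  -0. ]
```

View pics/sc3.png

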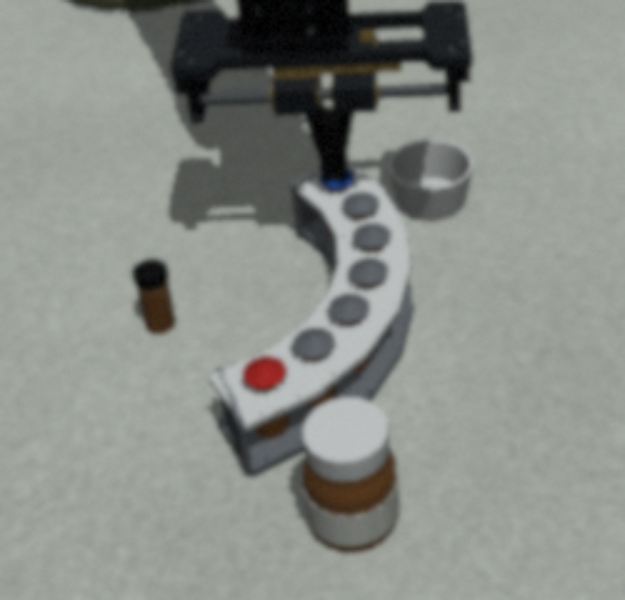

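The six stoppers from red (265,374) to grey (360,205) sit flush with no amber showing below. The fingertip is on blue at (338,183), and the jar, vial and cup haven't moved. Now I lift clear and check.

```bash

python3 -m handwheel '[[0,0,0,-0.005,0,0,0],[0,0,0,-0.02,0,0,0],[0,0,0,-0.03,0,0,0],[0,0,0,-0.03,0,0,0],[0,0,0,-0.03,0,0,0],[0,0,0,-0.02,0,0,0],[0,0,0,-0.01,0,0,0],[0,0,0,0,0,0,0],[0,0,0,0,0,0,0]]'
python3 -c "
from h import *
todo(6,.078)
im,d=ctrl.get_image('scene');cv2.imwrite('pics/sc4.png',cv2.resize(im[120:360,80:330],None,fx=2.5,fy=2.5))"
```

```text
time: 15.25
position: [0.5057, -0.0202, 0.2212]
tool_rot: [-0.696, -3.062, 0.001]
ft_force: [-0.3, -0.2, 0.2]
grip_width: 0.003
grip_force: 0.0
t 15.25 pos [ 0.5057 -0.0202  0.2212] F [-0.3 -0.2  0.2] toolz [-0.002 -0.    -1.   ] xdir 154.4 grip 0.003 mm: [ -1.1   0.6 143.2]
```

View pics/sc4.png

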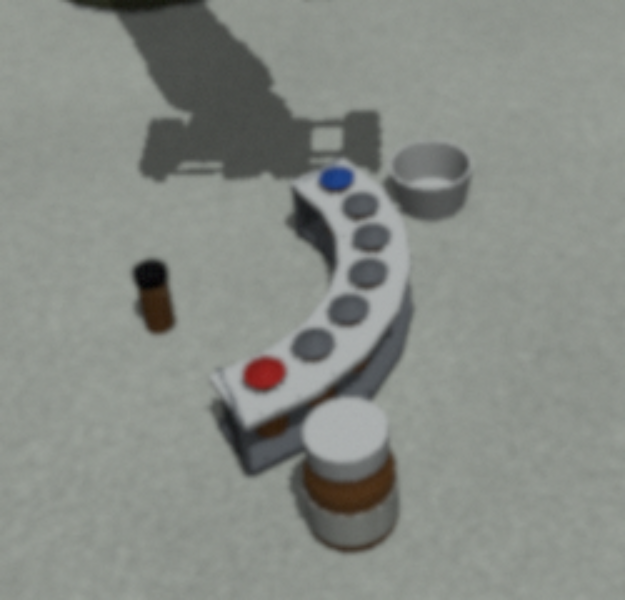

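All seven stoppers, from red (265,374) to blue (337,179), are flush with the deck. The bystanders are in place and the hand is clear.

```bash
python3 -c "
from bench import ctrl
print(ctrl.close_job())"
```

```text
the job is handed in; nothing more can be done
None
```

I pressed all seven stoppers home in order from red to blue at about 5–8 N each, with roughly 9 mm hops between them instead of a continuous slide; the jar, vial and cup look unmoved, the hand is clear, and the job is handed in (no verdict returned).

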